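# Offer up the instrument bezel

### The job

Slide the bare aluminium bezel plate (the one with the display window and four corner holes) straight up out of its slot in the black rack by its upper edge, and leave the other two panels in their slots. Carry it to the grey instrument housing and hold it parallel to the sloping face, its plain strip uppermost, hovering about a centimetre clear of the face without touching it, its four holes lined up over the four threaded holes. Finish like that, still holding the plate steady for the screws to go in; leave everything else on the bench where it is.

Things in the scene. Friction and masses are not known exactly. Their poses are not given: they have to be found in the camera images.
- bezel: bare aluminium bezel plate, 120 wide, 130 tall, 4 thick (mm), 0.1 to 0.2 kg, both faces alike, upright in one of the rack's slots. Origin: middle of its lower edge, mid-thickness; x through the thickness, y across, z up to the plain upper edge. Four 12 mm holes at y +-48, z 12 and 78; 70 x 42 window centred at z 45. Grip it by the plain strip z 84 to 130
- bezel_low (a point): point on the bezel plate midway between its two lower holes (y 0, z 12 mm, mid-thickness)
- bezel_high (a point): point on the bezel plate midway between its two upper holes (y 0, z 78 mm, mid-thickness)
- blank_panel: plain green panel without holes, 120 x 130 x 4 mm, standing in another slot of the rack; stays there. Origin and axes as for the bezel plate
- port_panel: blue panel with one 36 mm round hole in the middle, 120 x 130 x 4 mm, standing in another slot of the rack; stays there. Origin and axes as for the bezel plate
- rack: fixed black rack, base 176 (x) x 150 (y) x 8 mm. Three slots at x -65, 0, +65 mm: panels stand on the base, lower edge 8 mm above the rack's origin, faces square to the rack's x, side edges in 6 mm grooves of posts at y +-54 to +-70, tops 68 mm above the origin; panels rise 70 mm above the posts. Origin: centre of the underside, 3 mm above the table (on the mat)
- housing: fixed grey instrument housing, 107 mm deep (x), 130 mm wide (y), 96 mm tall, with a flat roof at its back and a sloping face towards its +x (which points ahead and to the robot's right). Origin: foot of its back wall, mid-width, on the mat, 3 mm above the table; z up
- face: the housing's sloping face, black, greenish display in the middle (1.5 mm proud), 130 wide, 55 degrees from horizontal, looking up and to housing +x. x out of the face, y across (= housing y), z up the slope; surface x 0, z -4 to the ridge at 90 mm. Origin: where the plate's origin comes when laid on; threaded holes (6 mm, brass rings) at y +-48, z 12 and 78; plate overhangs ridge by 40
- face_low (a point): point on the face midway between the two lower threaded holes (axes as for face)
- face_high (a point): point on the face midway between the two upper threaded holes (axes as for face)
- spool: bystander: green spool of solder, 64 mm across, 45 mm tall, origin under its centre
- tweezers: bystander: dark steel tweezers, 120 mm long, lying flat
- cutters: bystander: side cutters with red and blue handles, 115 mm long, lying flat
- flux_bottle: bystander: small white bottle with a red cap, 36 mm across, 75 mm tall, origin under its centre
- driver: bystander: yellow-handled screwdriver, 160 mm long, lying flat

How it is judged:
On the way:
1. the bezel plate, held in the fingers by its upper strip, has been slid up out of its slot, clear above the rack's guides (z of bezel in the frame of rack above 0.07 m and contact force between bezel and the fingers above 1 N and contact force between bezel and rack below 0.1 N and z of the grasp point in the frame of bezel above 0.08 m), for 0.1 s.
At the end, for the whole second after the job is handed in: Plate held still in the fingers, touching neither housing nor rack: midpoints of its lower and upper hole pairs within 5 mm of those of the threaded holes, underside 3 to 20 mm off the face, width within 0.06 rad of the face's. Green and blue panels still upright in their slots (x of bezel_low in the frame of face_low between 0.005 and 0.022 m and y of bezel_low in the frame of face_low between -0.005 and 0.005 m and z of bezel_low in the frame of face_low between -0.005 and 0.005 m and x of bezel_high in the frame of face_high between 0.005 and 0.022 m and y of bezel_high in the frame of face_high between -0.005 and 0.005 m and z of bezel_high in the frame of face_high between -0.005 and 0.005 m and angle between the y axis of bezel and the y axis of face, either way round below 0.06 rad and contact force between bezel and the fingers above 2 N and linear speed of bezel below 0.03 m/s and angular speed of bezel below 0.3 rad/s and contact force between bezel and housing below 0.1 N and contact force between bezel and rack below 0.1 N and z of blank_panel in the frame of rack between 0.004 and 0.014 m and angle between each of blank_panel, port_panel's own z axis and vertical below 0.12 rad and z of port_panel in the frame of rack between 0.004 and 0.014 m); the arm keeps its last pose, push and grip.
It fails at once if another panel is pulled out of the rack or knocked out of its slot (distance of any of blank_panel, port_panel from where it was at the start of the episode above 0.02 m).
It fails at once if something else on the bench is pushed away (more than 20 mm) (distance of any of spool, tweezers, cutters, flux_bottle, driver from where it was at the start of the episode above 0.02 m).
It also fails if it takes over 37 s, if anything falls off the work surface, if the arm or the gripper's body presses on something with over 40 N, if the wrist force passes 120 N, or if a joint passes its speed limit or range.

### The arm

A 7-joint arm with a two-finger parallel gripper is mounted at the origin on the work surface. World frame = base frame: x ahead of the robot, y to its left, z up, the work surface at z = 0. Lengths are in m, angles in rad, forces in N, time in s.
With the tool pointing down it reaches from about 0.425 to 0.925 m from the base axis. Payload 6.8 kg.
Tool frame: the origin (TCP) lies on the front face of the gripper's body, between the roots of the fingers; the fingertips stand 73 mm ahead of it and the grasp point (between the pads) lies 54 mm ahead of it (env.nose_length is the distance from the TCP to the fingertips, in m); z points along the fingers, y is the direction in which the jaws open and shut (so a half turn about z gives the same grasp; the last joint's range is limited). The gripper opens to 85 mm and grips with 20 to 120 N. Pads are 22 mm wide; open, the fingers measure 114 mm over their backs; the gripper's body (76 mm by 85 mm) begins 54 mm behind the grasp point. The pads swing forward as they close: fully open they stand 13 mm farther back than shut.
Start: joints at [-1.423, 0.477, 0.022, 1.555, -0.011, 1.109, -0.083], TCP at [0.171, 0.653, 0.304] pointing down, gripper open.
Joint ranges: [-2.96, 2.96], [-0.34, 2.1], [-1.41, 1.46], [0.24, 2.44], [-1.37, 4.51], [0.17, 1.92], [-2.96, 2.96]. Speed limits (rad/s): [2.39, 2.39, 3.14, 3.14, 3.14, 3.14, 3.14].

### API

Orientations are given as a unit quaternion [w, x, y, z].
In Python, from cell import env, kin, camera, calibration, job gives the robot as it stands. The module is installed in compiled form; this text tells all that it offers. Calls block until the motion is done:
- env.reach(position, orientation): joint-space move of the TCP to a pose.
- env.movel(position, velocity=0.15, rot=None, stop_force=None): straight line of the TCP; rot=None keeps the orientation; velocity is the mean speed in m/s. With stop_force (N) it stops when the force on the tool has changed by that much, and returns True; else False.
- env.goto_joints(angles): joint-space move.
- env.grip(opening, f_grip=None): finger opening in m; f_grip is the grip in N (None keeps the last); returns when the fingers have stopped.
- env.dwell(seconds).
- kin.inverse_kinematics(position, orientation): joint angles nearest the present ones, or None.
- env.get_state(): the state.
- camera(name): name is "scene" or "top"; returns (picture, depth): 420x560x3 uint8, blue, green, red; 420x560 float32, m along the optical axis (not along the pixel's ray), 0 where there is no reading.
- calibration(name): a dict with "fx", "fy", "cx", "cy" (pixels), "rvec" (rotation vector, rad) and "tvec" (3), from world to camera coordinates, as OpenCV has them. Camera axes: x right, y down, z forward; pixel columns grow to the right and rows downward; lengths in m; the calibration is good to about 2 mm. A picture is of the moment at which its call begins. calibration takes no time and is no camera call.
A pose or a line that the arm cannot do raises env.PlanningError and nothing moves.
- job.job_done(): hands the job in, once; it reports no verdict.
The state is a dict: "time": time; "qpos": joint angles; "joint_velocities": joint speeds; "joint_torque": joint torques, N m; "tcp_pos": TCP position; "orientation": TCP orientation; "force": force on the tool from outside, world axes, zero at the start; "torque": the same for the moment, N m; "opening": finger opening in m.
Only numpy, scipy, OpenCV 4.12 (cv2) and the standard library are available. Lean on these libraries where they do the work, as an engineer would, in place of code of your own. Each camera call takes 0.05 s, during which the arm holds its last target. There are 200 camera calls.

## Working session

There is one attempt and no reset: what is moved stays moved. The work goes in short steps, each a Python script; the robot and the scene stay as the last script left them, time stands still between calls to the robot, and variables do not carry over. Pictures are saved under pics/ and viewed, about 8 in all and at most 12, crops included, and the job is handed in when it is done.

```bash
mkdir -p pics; cat > h.py <<'E'
import numpy as np, cv2
from scipy.spatial.transform import Rotation as R
from cell import env, kin, camera, calibration, job
def cal(n):
    c=calibration(n); M=R.from_rotvec(np.ravel(c["rvec"])).as_matrix(); return c,M,np.ravel(c["tvec"])
def cloud(n,d):
    c,M,t=cal(n); v,u=np.mgrid[:d.shape[0],:d.shape[1]]
    P=np.stack([(u-c["cx"])/c["fx"]*d,(v-c["cy"])/c["fy"]*d,d],-1)
    W=(P-t)@M; W[d==0]=np.nan; return W
def proj(n,P):
    c,M,t=cal(n); p=np.asarray(P)@M.T+t
    return np.stack([c["fx"]*p[...,0]/p[...,2]+c["cx"],c["fy"]*p[...,1]/p[...,2]+c["cy"]],-1)
def quat(M): 
    q=R.from_matrix(M).as_quat(); return q[[3,0,1,2]]
E
python3 - <<'E'
from h import *
for n in("scene","top"):
    p,d=camera(n); np.savez(f"{n}0.npz",p=p,d=d); cv2.imwrite(f"pics/{n}0.png",p)
    c,M,t=cal(n); print(n,c["fx"],-M.T@t,M[2])
print(env.get_state())
E
```

```text
scene 499.86173491733035 [ 1.21348958 -0.82464214  0.90299836] [-0.52862226  0.59597028 -0.604465  ]
top 407.77886011672376 [ 0.41838111 -0.0060667   1.16307562] [ 0.09068446 -0.01410249 -0.99577982]
{'time': 0.1, 'qpos': array([-1.42310717,  0.47770797,  0.02233875,  1.55633733, -0.01148904,
        1.10932218, -0.08310452]), 'joint_velocities': array([ 0.00103508, -0.0008601 , -0.00021206, -0.00132032, -0.00084351,
        0.00263129,  0.00044687]), 'joint_torque': array([ 3.74387484e-03, -5.97756600e+01,  1.61335174e+00, -2.81953382e+01,
        1.28204082e-02,  4.99444257e-03, -1.27885303e-05]), 'tcp_pos': array([0.1706786 , 0.65263659, 0.30303557]), 'orientation': array([-4.15089291e-05,  1.27534249e-01,  9.91833826e-01, -8.22278627e-04]), 'force': array([-0.67916322, -0.56284654, -0.06343318]), 'torque': array([0.03210285, 0.00791124, 0.03300057]), 'opening': 0.08515770658838889}
```

View pics/scene0.png

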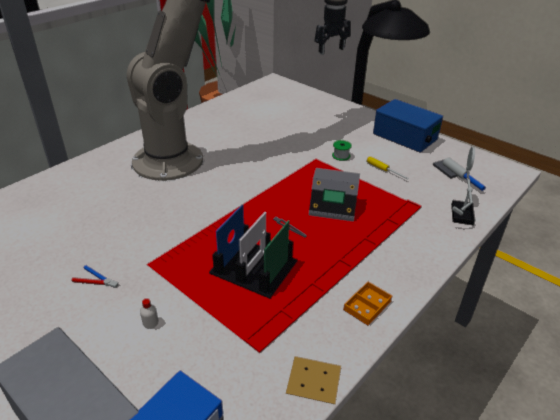

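View pics/top0.png

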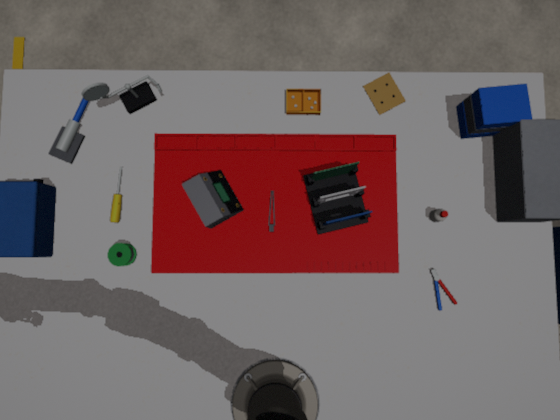

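The scene view shows the rack at about (258,250), with blue, bezel and green in order from near the robot outward, so the bezel is in the middle slot. The housing is at about (335,193), its face turned towards the camera. In the top view the rack is at about (338,198) and the housing at (212,198).

```bash
python3 - <<'E'
from h import *
for n in("scene","top"):
    f=np.load(f"{n}0.npz");p,d=f["p"].astype(int),f["d"];W=cloud(n,d);hsv=cv2.cvtColor(f["p"],cv2.COLOR_BGR2HSV)
    box=(slice(190,300),slice(200,310)) if n=="scene" else (slice(150,245),slice(290,380))
    w=W[box].reshape(-1,3);h=hsv[box].reshape(-1,3);
    for nm,m in (("metal",(h[:,1]<60)&(h[:,2]>90)),("green",(h[:,0]>45)&(h[:,0]<90)&(h[:,1]>100)),("blue",(h[:,0]>95)&(h[:,0]<130)&(h[:,1]>100))):
        q=w[m&(w[:,2]>.03)&(w[:,2]<.2)]
        if len(q)<10: print(n,nm,len(q));continue
        c=np.median(q,0); q=q[np.linalg.norm(q-c,axis=1)<.12]
        c=q.mean(0);s=np.linalg.svd(q[:,:2]-c[:2],full_matrices=False);a=s[2][0];pr=(q[:,:2]-c[:2])@a
        print(n,nm,len(q),c,"dir",np.degrees(np.arctan2(a[1],a[0])),"ext",pr.min(),pr.max(),"mid",c[:2]+a*(pr.min()+pr.max())/2,"z",np.percentile(q[:,2],[1,50,99]),"rms",s[1][1]/len(q)**.5)
    box=(slice(160,225),slice(300,372)) if n=="scene" else (slice(160,235),slice(175,250))
    w=W[box].reshape(-1,3);h=hsv[box].reshape(-1,3)
    m=(w[:,2]>.012)&(w[:,2]<.15)&~((h[:,1]>150)&((h[:,0]<10)|(h[:,0]>170)))
    q=w[m];print(n,"housing",len(q),q.min(0),q.max(0))
    roof=q[q[:,2]>.094];print(" roof",len(roof),roof.mean(0),cv2.minAreaRect(roof[:,:2].astype(np.float32)*1000))
    # face plane RANSAC w/ slope 55deg
    g=np.random.default_rng(0);best=None
    for _ in range(1500):
        a,b,c=q[g.choice(len(q),3,False)];k=np.cross(b-a,c-a);L=np.linalg.norm(k)
        if L<1e-5:continue
        k=k/L*np.sign(k[2]);
        if not .45<k[2]<.7:continue
        i=abs((q-a)@k)<.003
        if best is None or i.sum()>best.sum():best=i
    f=q[best];c0=f.mean(0);k=np.linalg.svd(f-c0,full_matrices=False)[2][2];k*=np.sign(k[2])
    print(" face",len(f),c0,k,"slope",np.degrees(np.arccos(k[2])),"az",np.degrees(np.arctan2(k[1],k[0])))
f=np.load("scene0.npz")["p"];g=np.load("top0.npz")["p"]
A=cv2.resize(f[160:225,300:372],None,fx=7.5,fy=7.5,interpolation=cv2.INTER_CUBIC);A=cv2.resize(A,(400,360))
B=cv2.resize(g[160:232,172:252],(400,360),interpolation=cv2.INTER_CUBIC)
cv2.imwrite("pics/crop1.png",np.clip(np.hstack([A,B])*1.6,0,255).astype(np.uint8))
E
```

```text
scene metal 152 [ 0.56623039 -0.17318567  0.10022249] dir -72.04282921655543 ext -0.07069822166582966 0.05933617172841447 mid [ 0.5644789  -0.16778139] z [0.03093965 0.13791497 0.14454694] rms 0.009399730050666907
scene green 772 [ 0.63246597 -0.160936    0.09029383] dir -74.93579120871588 ext -0.06808064876331787 0.05780222665600176 mid [ 0.63113029 -0.1559734 ] z [0.03251793 0.09062296 0.14197425] rms 0.00513080463534806
scene blue 801 [ 0.50686999 -0.19172875  0.09159966] dir -76.01662757762216 ext -0.06492613457272099 0.06336517979992055 mid [ 0.50668139 -0.1909714 ] z [0.03134432 0.09401472 0.14196538] rms 0.0031443662449795297
scene housing 2078 [0.48400808 0.08807423 0.0120391 ] [0.64671437 0.44237524 0.10466565]
 roof 564 [0.55351209 0.18764555 0.09896681] ((551.8058471679688, 188.80870056152344), (130.0702667236328, 65.21863555908203), 28.794851303100586)
 face 1093 [0.57723255 0.14564514 0.05911342] [ 0.42221179 -0.71436777  0.5580465 ] slope 56.07919231699249 az -59.41569778484993
top metal 115 [ 0.56551421 -0.17259017  0.10529796] dir 104.81654393896049 ext -0.06215935498
[... 209 characters left out ...]
07960572702 0.07003037449756493 mid [ 0.62457339 -0.14964519] z [0.03176394 0.09960477 0.14257988] rms 0.00567853275721645
top blue 147 [ 0.50274675 -0.18810101  0.11183386] dir -73.50263122317781 ext -0.07246974195081893 0.06673450300916532 mid [ 0.50193243 -0.18535144] z [0.03518559 0.13586648 0.14313555] rms 0.0064931704490264275
top housing 2087 [0.48077989 0.09277815 0.01627805] [0.64129295 0.24526048 0.10406707]
 roof 1021 [0.54901613 0.19124061 0.09788086] ((549.7955322265625, 189.90805053710938), (130.39097595214844, 58.892127990722656), 29.93577003479004)
 face 1042 [0.57256963 0.14927968 0.06450454] [ 0.40965338 -0.70531447  0.57854612] slope 54.65165064311165 az -59.85157089899903
```

View pics/crop1.png

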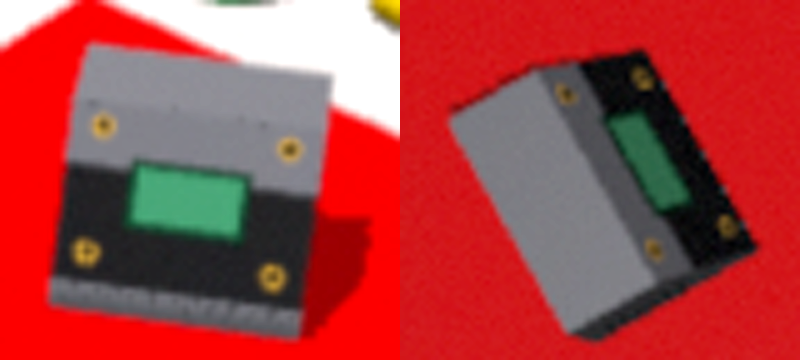

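The crop shows four clear brass rings in both views: scene crop (103,125), (290,149), (85,251), (272,277), top crop (567,95), (642,77), (653,249), (727,225). I'll fit the housing from these rings, and the rack from the top edges of all three panels.

```bash
cat > fit.py <<'E'
from h import *
from scipy.optimize import least_squares
s55,c55=np.sin(np.radians(55)),np.cos(np.radians(55))
def face_frame(v):   # v: x,y,yaw(az of outward normal) of face origin
    x,y,a=v; o=np.array([x,y,.003+.096-.09*s55]); n=np.array([np.cos(a),np.sin(a),0])
    X=n*s55+[0,0,c55]; Z=-n*c55+[0,0,s55]; return o,np.stack([X,np.cross(Z,X),Z],1)
H=np.array([[0,y,z] for z in(.078,.012) for y in(-.048,.048)])
def holes(v): o,F=face_frame(v); return o+H@F.T
seed={"scene":np.array([(103,125),(290,149),(85,251),(272,277)])*[72/400,65/360]+[300,160],
      "top":np.array([(167,95),(253,249),(242,77),(327,225)])*[80/400,72/360]+[172,160]}
def rings(n,p,guess):
    hsv=cv2.cvtColor(p,cv2.COLOR_BGR2HSV).astype(float); out=[]
    for g in guess:
        u,v=np.round(g).astype(int); vv,uu=np.mgrid[v-3:v+4,u-3:u+4]; h=hsv[v-3:v+4,u-3:u+4]
        w=np.where((h[...,0]>12)&(h[...,0]<32),np.clip(h[...,1]-90,0,None)*h[...,2],0)
        out.append([(w*uu).sum()/w.sum(),(w*vv).sum()/w.sum()])
    return np.array(out)
E
python3 - <<'E'
from fit import *
obs={n:rings(n,np.load(f"{n}0.npz")["p"],seed[n]) for n in seed}
# top order check: which seed corresponds y-: decided by fit over permutations
import itertools
for n in seed:print(n,obs[n].round(2).tolist(),seed[n].round(1).tolist())
def fit(names):
    best=None
    for pm in itertools.product(*[[[0,1,2,3],[1,0,3,2]] for _ in names]):
        r=least_squares(lambda v:np.concatenate([(proj(n,holes(v))[p]-obs[n]).ravel() for n,p in zip(names,pm)]),[.59,.13,np.radians(-60)])
        if best is None or r.cost<best[0].cost:best=(r,pm)
    r,pm=best;print(names,r.x[:2],np.degrees(r.x[2]),pm,"res",r.fun.reshape(-1,2).round(2).tolist());return r.x
fit(["scene"]);fit(["top"]);v=fit(["scene","top"]);np.save("face.npy",v)
# panels' top edges
for n in seed:
    f=np.load(f"{n}0.npz");W=cloud(n,f["d"]);hsv=cv2.cvtColor(f["p"],cv2.COLOR_BGR2HSV)
    m=(W[...,2]>.133)&(W[...,2]<.15)&(W[...,1]<-.08)&(W[...,1]>-.26)&(W[...,0]>.45)&(W[...,0]<.70)
    q=W[m];a=np.radians(15);N=np.array([np.cos(a),np.sin(a)]);t=q[:,:2]@N
    for lo,c in (("blue",-1),("bez",0),("green",1)):
        k=abs(t-(.565*N[0]-.172*N[1]+.065*c))<.02;g=q[k];mm=cv2.fitLine((g[:,:2]*1000).astype(np.float32),cv2.DIST_HUBER,0,.01,.01).ravel()
        d=mm[:2]*np.sign(-mm[1]);l=(g[:,:2]*1000-mm[2:])@d;lo_,hi=np.percentile(l,[1,99])
        print(n,lo,k.sum(),"dir",np.degrees(np.arctan2(d[1],d[0])).round(1),"len",(hi-lo_).round(1),"mid",(mm[2:]+d*(lo_+hi)/2).round(1),"z",np.percentile(g[:,2],[10,50,95]).round(4))
E
```

```text
scene [[317.98, 182.35], [351.63, 186.53], [314.97, 205.18], [348.55, 209.75]] [[318.5, 182.6], [352.2, 186.9], [315.3, 205.3], [349.0, 210.0]]
top [[204.58, 178.49], [222.26, 209.37], [220.08, 175.38], [236.9, 204.7]] [[205.4, 179.0], [222.6, 209.8], [220.4, 175.4], [237.4, 205.0]]
['scene'] [0.58919599 0.12362873] -59.64257039432798 ([0, 1, 2, 3],) res [[-0.0, -0.01], [0.01, 0.06], [0.0, 0.02], [-0.01, -0.07]]
['top'] [0.5888527  0.12404349] -59.91760147435853 ([1, 0, 3, 2],) res [[0.08, -0.05], [0.09, 0.22], [-0.13, -0.22], [-0.05, 0.05]]
['scene', 'top'] [0.58892398 0.12393871] -59.84028572778197 ([0, 1, 2, 3], [1, 0, 3, 2]) res [[0.05, -0.12], [0.05, 0.02], [0.01, -0.1], [-0.02, -0.12], [0.11, -0.05], [0.16, 0.2], [-0.11, -0.23], [0.01, 0.01]]
scene blue 128 dir -76.8 len 119.8 mid [ 504.7 -187.1] z [0.1346 0.1398 0.1432]
scene bez 130 dir -76.0 len 117.4 mid [ 568.4 -172.8] z [0.1345 0.1396 0.1432]
scene green 124 dir -76.1 len 121.1 mid [ 631.2 -156.4] z [0.1348 0.1402 0.143 ]
top blue 77 dir -76.4 len 117.2 mid [ 501.9 -186.3] z [0.1374 0.1393 0.1428]
top bez 89 dir -76.3 len 117.1 mid [ 564.2 -169.2] z [0.137  0.1398 0.1432]
top green 94 dir -76.0 len 118.3 mid [ 627.5 -154.8] z [0.1354 0.139  0.1426]
```

Both cameras agree on the face to within 0.5 mm. The bezel edge is at the mean of the two views, about (566.3, -171.0), normal azimuth 13.7° (each camera favours the side it sees). Next I check IK.

```bash
cat > plan.py <<'E'
from fit import *
G=.115                                  # grasp height on plate
an=np.radians(13.73); N=np.array([np.cos(an),np.sin(an),0]); B=np.array([.5663,-.171,.011])
def tool(y,z): return quat(np.stack([np.cross(y,z),y,z],1))
def grasp(s,up=0): return B+[0,0,G+.054+up], tool(s*N,np.array([0,0,-1.]))
v=np.load("face.npy")
def final(s,off=.014,corr=(0,0,0)):
    o,F=face_frame(v); return o+F@(np.array([off,0,G+.054])+corr), tool(s*F[:,0],-F[:,2])
E
python3 - <<'E'
from plan import *
print(final(1))
for s in(1,-1):
    print("grasp",s,[None if q is None else np.round(q,2).tolist() for q in (kin.inverse_kinematics(*grasp(s,u)) for u in(0,.1,.2))])
    print("final",s,[None if q is None else np.round(q,2).tolist() for q in (kin.inverse_kinematics(*final(s,o)) for o in(.014,.05,.1))])
E
```

```text
(array([0.54598468, 0.19783528, 0.17174308]), array([0.29035074, 0.9208749 , 0.24812384, 0.07823315]))
grasp 1 [[-0.54, 0.77, 1.07, 1.91, -0.82, 0.98, 1.16], [-0.5, 0.52, 0.95, 1.83, -0.48, 1.05, 0.88], [-0.57, 0.42, 1.03, 1.71, -0.38, 1.23, 0.8]]
final 1 [[-1.24, 0.66, 0.72, 1.97, 0.29, 0.72, -1.89], [-1.2, 0.63, 0.73, 1.97, 0.31, 0.73, -1.85], [-1.14, 0.58, 0.75, 1.95, 0.34, 0.74, -1.78]]
grasp -1 [[-0.61, 0.92, 1.27, 1.92, -1.0, 1.13, -1.83], [-0.64, 0.72, 1.28, 1.84, -0.75, 1.18, -2.01], [-0.68, 0.56, 1.29, 1.72, -0.55, 1.29, -2.17]]
final -1 [[-0.86, 0.55, 0.2, 1.95, 0.67, 0.88, 0.92], [-0.82, 0.51, 0.2, 1.94, 0.68, 0.89, 0.98], [-0.76, 0.47, 0.22, 1.93, 0.68, 0.9, 1.07]]
```

```bash
python3 - <<'E'
from plan import *
env.grip(.05,30)
env.reach(*grasp(1,.12))
p,o=grasp(1,.03); env.movel(p,.2)
a,d=camera("scene");b,e=camera("top")
s=env.get_state();print(s["time"],s["tcp_pos"],p,s["opening"])
cv2.imwrite("pics/appr.png",np.hstack([cv2.resize(a[170:310,190:330],(400,400),interpolation=cv2.INTER_CUBIC),cv2.resize(b[140:250,280:390],(400,400),interpolation=cv2.INTER_CUBIC)]))
E
```

```text
4.4417 [ 0.56719653 -0.17150482  0.21158421] [ 0.5663 -0.171   0.21  ] 0.049949369609894774
```

View pics/appr.png

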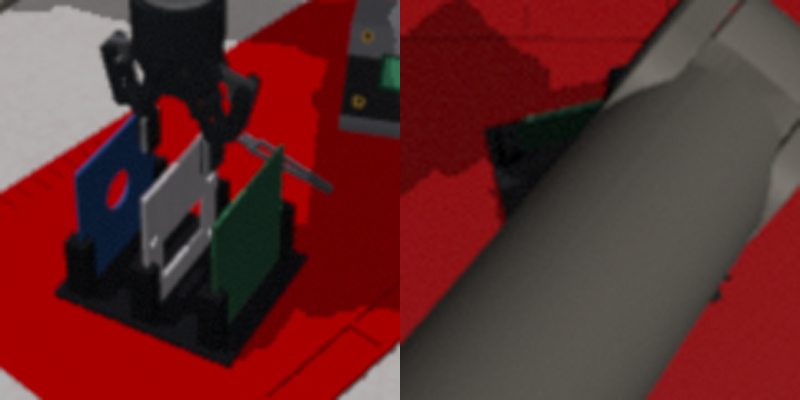

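The fingers straddle the bezel: in the crop, pads at about (150,125) and (210,155), bezel top edge at (175,165) between them and clear of the neighbours. I'll descend and close, then read the side force.

```bash
python3 - <<'E'
from plan import *
p,o=grasp(1); hit=env.movel(p,.1,stop_force=15); s0=env.get_state()
print(hit,s0["tcp_pos"]-p,s0["force"])
env.grip(.012,20); s=env.get_state();print("12mm",s["opening"],(s["force"]-s0["force"])@N)
env.grip(.0,20); s=env.get_state();print("shut",s["opening"],s["force"]-s0["force"],(s["force"]-s0["force"])@N,s["torque"]-s0["torque"],s["time"])
E
```

```text
False [-1.77244108e-04 -6.27472211e-05 -2.44678784e-04] [-0.30787243 -0.25106434 -0.12307337]
12mm 0.011775287898504357 0.01413881808366015
shut 0.0038568180754898 [0.43946241 0.39896504 1.30009055] 0.5215978452927101 [ 0.07102267  0.07702096 -0.01863559] 5.5583
```

```bash
python3 - <<'E'
from plan import *
env.grip(0,70); s0=env.get_state()
p,o=grasp(1,.2); hit=env.movel(p,.12,stop_force=15); s=env.get_state()
print(hit,s["opening"],s["tcp_pos"]-p,s["force"]-s0["force"],s["time"])
a,d=camera("scene")
cv2.imwrite("pics/lift.png",cv2.resize(a[110:310,150:350],(600,600),interpolation=cv2.INTER_CUBIC))
for off in (.05,.09): 
    q=final(-1,off); print(off,kin.inverse_kinematics(q[0]+[0,0,.12],q[1]))
E
```

```text
False 0.0029683123522867803 [-0.00022066  0.00016593 -0.00067156] [-0.17077616  1.20386804 -5.4672618 ] 7.5917
0.05 [-1.2690656   0.44330237  0.80633634  1.88578834  0.36346033  0.96260361
  1.36957036]
0.09 [-1.21377864  0.40842772  0.80160554  1.86247791  0.38849006  0.97998875
  1.41864302]
```

View pics/lift.png

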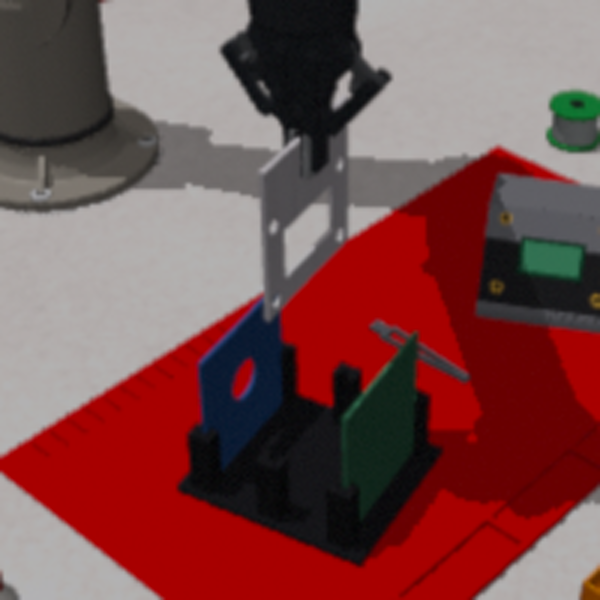

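The bezel is out and held straight. The green and blue panels are still seated. Now I carry it to a standoff over the face and look.

```bash
python3 - <<'E'
from plan import *
q=final(-1,.05); env.reach(q[0]+[0,0,.12],q[1])
env.movel(q[0],.12,stop_force=15)
env.movel(final(-1,.03)[0],.08,stop_force=10); env.dwell(.3)
s=env.get_state();print(s["tcp_pos"]-final(-1,.03)[0],s["orientation"],q[1],s["opening"],s["time"])
a,d=camera("scene");b,e=camera("top");np.savez("st.npz",a=a,d=d,b=b,e=e)
o,F=face_frame(v); print(proj("scene",o+(H+[.032,0,0])@F.T).round(1).tolist(), proj("top",o+(H+[.032,0,0])@F.T).round(1).tolist())
cv2.imwrite("pics/st.png",np.hstack([cv2.resize(a[140:230,290:380],(400,400),interpolation=cv2.INTER_CUBIC),cv2.resize(b[150:240,165:255],(400,400),interpolation=cv2.INTER_CUBIC)]))
E
```

```text
[ 0.00014791 -0.00032364  0.00019279] [ 0.07828495 -0.24783731  0.92093734 -0.29038344] [ 0.07823315 -0.24812384  0.9208749  -0.29035074] 0.003127332983640962 10.7167
[[317.2, 182.0], [351.6, 186.5], [314.0, 205.4], [348.3, 210.1]] [[230.3, 203.8], [212.2, 172.3], [244.6, 199.2], [227.4, 169.2]]
```

View pics/st.png

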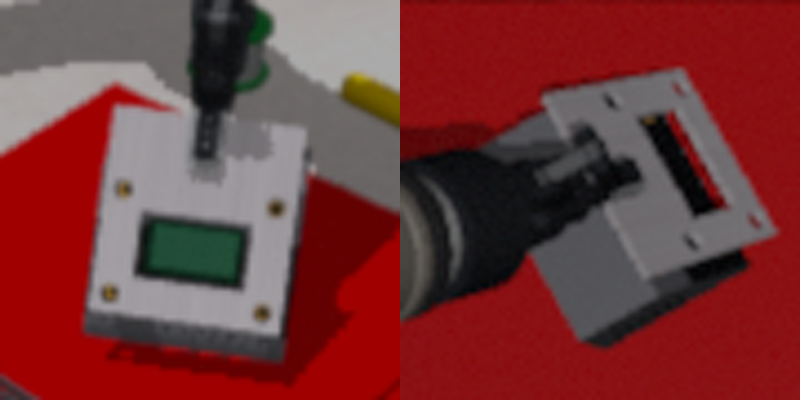

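The brass shows centred in all four plate holes (scene crop (123,188), (276,208), (110,292), (262,313)), matching the prediction to about 0.3 px. I'll measure the plate numerically from its depth plane and outline, and use the face's own reading from the same camera as a bias check.

```bash
cat > meas.py <<'E'
from plan import *
def meas(xexp,a,d):
    o,F=face_frame(v); L=(cloud("scene",d)-o)@F
    hsv=cv2.cvtColor(a,cv2.COLOR_BGR2HSV); l=L.reshape(-1,3)
    m=(abs(l[:,0]-xexp)<.012)&(abs(l[:,1])<.075)&(l[:,2]>-.02)&(l[:,2]<.15)&(hsv[...,1].ravel()<50)&(hsv[...,2].ravel()>110)
    q=l[m]; A=np.c_[np.ones(len(q)),q[:,1],q[:,2]-.045]
    c=np.linalg.lstsq(A,q[:,0],rcond=None)[0]; k=abs(A@c-q[:,0])<.004; c=np.linalg.lstsq(A[k],q[k,0],rcond=None)[0]
    print("n",k.sum(),"top surf x@z45 %.4f tilt/y %.3f tilt/z %.3f"%tuple(c))
    r=cv2.minAreaRect((q[k][:,1:]*1000).astype(np.float32)); print("outline y,z",r, "pct y",np.percentile(q[k][:,1],[1,99]),"z",np.percentile(q[k][:,2],[1,99]))
    # hole centres: dark/coloured blobs near predicted pixels, back-projected on the plane x=xexp
    C,M,t=cal("scene"); pr=proj("scene",o+(H+[xexp,0,0])@F.T); g=hsv[...,2].astype(float); S=hsv[...,1].astype(float)
    cam=-M.T@t; out=[]
    for u,w in pr:
        i,j=int(round(w)),int(round(u)); vv,uu=np.mgrid[i-3:i+4,j-3:j+4]
        wt=np.clip(np.median(g[i-5:i+6,j-5:j+6])-15-g[i-3:i+4,j-3:j+4],0,None)
        uc,vc=(wt*uu).sum()/wt.sum(),(wt*vv).sum()/wt.sum()
        ray=M.T@np.array([(uc-C["cx"])/C["fx"],(vc-C["cy"])/C["fy"],1]); lc,lr=(cam-o)@F,ray@F
        out.append(lc+lr*(xexp-lc[0])/lr[0])
    e=(np.array(out)-H)[:,1:]*1000; print("hole err y,z mm",e.round(1).tolist(),"mean",e.mean(0).round(2))
E
python3 - <<'E'
from meas import *
f=np.load("st.npz"); meas(.032,f["a"],f["d"])
f=np.load("scene0.npz");o,F=face_frame(v);L=((cloud("scene",f["d"])-o)@F).reshape(-1,3)
m=(abs(L[:,0])<.01)&(abs(L[:,1])<.06)&(L[:,2]>0)&(L[:,2]<.085)&((abs(L[:,1])>.042)|(abs(L[:,2]-.045)>.03))
A=np.c_[np.ones(m.sum()),L[m,1],L[m,2]-.045];print("bare face",np.linalg.lstsq(A,L[m,0],rcond=None)[0])
E
```

```text
n 1204 top surf x@z45 0.0325 tilt/y 0.002 tilt/z 0.005
outline y,z ((0.5079460144042969, 65.2996826171875), (129.8554229736328, 120.12067413330078), 89.86687469482422) pct y [-0.05835016  0.05948218] z [0.00121747 0.12857974]
hole err y,z mm [[0.9, 0.4], [0.3, 0.0], [0.3, -0.8], [0.8, -0.1]] mean [ 0.57 -0.12]
bare face [-2.55519634e-05  1.51210851e-03  3.32649599e-04]
```

All errors are under 1 mm. Moving in along the normal to 14 mm mid-plane (12 mm clear), with a 0.5 mm y correction.

```bash
python3 - <<'E'
from meas import *
p=final(-1,.0138,(0,-.0005,0))[0]; hit=env.movel(p,.04,stop_force=8); env.dwell(.5)
s=env.get_state();print(hit,s["tcp_pos"]-p,s["opening"],s["force"],s["time"],abs(s["joint_velocities"]).max())
a,d=camera("scene"); meas(.0158,a,d)
cv2.imwrite("pics/fin.png",np.hstack([cv2.resize(a[140:230,290:380],(400,400),interpolation=cv2.INTER_CUBIC),cv2.resize(a[170:310,190:330],(400,400),interpolation=cv2.INTER_CUBIC)]))
E
```

```text
False [ 3.05525487e-05 -5.60467831e-05  3.66211663e-05] 0.0029649824539389226 [ 0.34711647 -0.57577934 -1.59114773] 11.875 0.002550332661431856
n 1192 top surf x@z45 0.0162 tilt/y -0.006 tilt/z 0.001
outline y,z ((0.15403366088867188, 67.27067565917969), (119.81869506835938, 133.6265869140625), 0.021967921406030655) pct y [-0.05880089  0.05918758] z [0.00144819 0.12876742]
hole err y,z mm [[-0.0, 0.2], [-0.2, -0.2], [0.0, -0.1], [-0.4, 0.1]] mean [-0.15  0.  ]
```

View pics/fin.png

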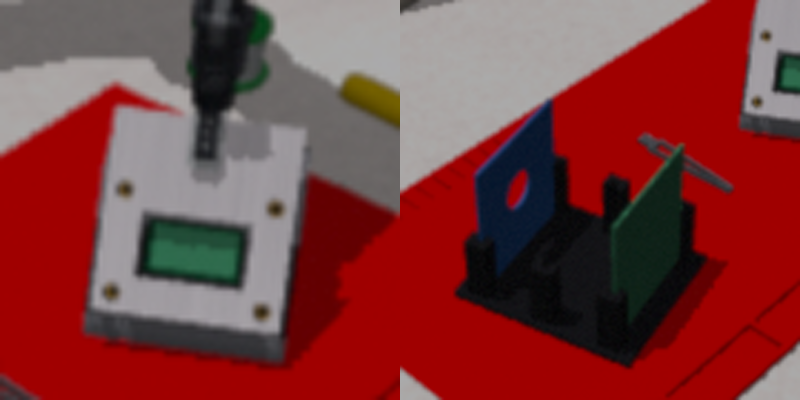

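The brass threads sit centred in all four holes, e.g. (124,188) and (262,312). Both other panels are upright in the rack. Handing in.

```bash
python3 -c "
from cell import job; print(job.job_done())"
```

```text
the job is handed in; nothing more can be done
None
```

I lifted the bezel plate straight up out of the middle slot by its upper strip and carried it to the housing. The arm is now holding it with a 70 N grip over the sloping face, and I have handed the job in. No verdict was reported.

Last checks before handing in, at 11.9 s of the 37 s allowed:
- **Holes:** the four plate holes were within about 0.4 mm of the threaded holes on average (mean -0.15 mm across, 0.0 mm along the slope).
- **Clearance:** the plate's outer surface measured about 16.2 mm off the face, so the underside is about 12 mm clear. The plate was within 0.006 rad of parallel.
- **Steadiness:** the arm was still, with at most 0.003 rad/s at any joint. The approach's 8 N contact stop did not trigger, and the tool force was under 2 N.
- **Other items:** in the last picture the green and blue panels were upright in their slots, and the tweezers, spool and driver looked undisturbed. I did not measure any of these. The cutters and bottle were not in the last picture, but the arm did not go near them.

No check failed. The two cameras differed by about 4 mm on the position of the bezel's upper edge, because each saw a different side of the plate. I used the mean, and closing the fingers gave only 0.5 N of side force.

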